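# Swing the bench lamp aside and brush out the bore of a leaning casting

### The arm

A 6-joint arm with a two-finger parallel gripper is mounted at the origin on the work surface. World frame = base frame: x ahead of the robot, y to its left, z up, the work surface at z = 0. Lengths are in m, angles in rad, forces in N, time in s.
With the tool pointing down it reaches from about 0.35 to 0.975 m from the base axis. Payload 4.9 kg.
Tool frame: the origin (TCP) lies midway between the tips of the shut fingers; the grasp point (between the pads) lies 19 mm behind it; z points along the fingers, y is the direction in which the jaws open and shut (so a half turn about z gives the same grasp; the last joint's range is limited). The gripper opens to 85 mm and grips with 20 to 120 N. Pads are 22 mm wide; open, the fingers measure 114 mm over their backs; the gripper's body (76 mm by 85 mm) begins 54 mm behind the grasp point. The pads swing forward as they close: fully open they stand 13 mm farther back than shut.
Start: joints at [-1.333, 0.053, 1.613, -0, 1.476, -0.119], TCP at [0.218, -0.586, 0.231] pointing down, gripper open.
Joint ranges: [-3.01, 3.01], [-1.01, 2.22], [0.06, 2.58], [-1.02, 4.17], [0.09, 2.62], [-3.14, 3.14]. Speed limits (rad/s): [2.57, 2.57, 3.14, 3.14, 3.14, 3.14].

### API

Orientations are given as a unit quaternion [w, x, y, z].
In Python, from plant import state, grab_frame, camera_params, job_done, boxes_of gives the robot as it stands.
- The arm moves only by the tool step_arm, never from a script. Its argument "steps" is a list of rows, each a list of 4 numbers: the shift along the tool's x, y, z in mm, then the turn about the tool's z in degrees. A call has 1 to 8 rows; each row shifts and turns the pose as measured when the row begins, along the tool's axes as they then stand; what a row does not reach is not made up. A row lasts 1/10 s, in which the tool goes at most 50 mm and 8.59 degrees, less where a joint would pass 70% of its speed; a pose out of reach is approached as far as the arm can. A call is refused whole if a number of a shift passes 50 or a number of a turn 8.59, either way. A call with a gripper value outside its range is refused whole. "claw" is the opening in per cent of the stroke, from 0 (shut) to 100 (fully open), set as the call begins (left out, the last holds). The fingers move at their own pace and stop on an object; the grip force is fixed at half the most. Time passes only in rows, so rows that do not move let the fingers close. It gives the time, the measured TCP pose, the force and the opening at its end, in the units of the state.
- state(): the state, without advancing time (a new reading comes with each control period).
- grab_frame(name): name is "scene" or "side" or "wrist"; returns (picture, depth): 480x640x3 uint8, red, green, blue; 480x640 float32, m along the optical axis (not along the pixel's ray), 0 where there is no reading.
- camera_params(name): a dict with "mtx" (3x3 intrinsics, pixels), "extrinsics" (4x4, takes a point from camera to world coordinates); the wrist camera has in their place "T_tool_cam" (4x4, takes a point from camera to tool coordinates, whose origin is the TCP and whose axes are the flange's). Camera axes: x right, y down, z forward; pixel columns grow to the right and rows downward; lengths in m; the calibration is good to about 2 mm. The wrist camera is an equidistant fisheye: a pixel r from the principal point sees the ray r / f radians off the axis. A picture is of the moment at which its call begins: read the wrist's pose just before it. camera_params takes no time and is no camera call.
- job_done(): hands the job in, once; it reports no verdict.
Trained networks look in the newest picture that a camera, given by its name, has taken for a name from the list of things; names that differ only in an ending like _2 or _b are one class to them, and where a whole thing is asked for, a point or a joint stands for the part that bears it (a point fixed in the world has none). Each returns a list of dicts, best first, with "p" (0 to 1); they miss things now and then, are a little off and sometimes report something else, mostly with a low value. They report only what shows in the picture. A call takes as long as a camera call. They do not tell look-alikes from the thing itself.
- boxes_of(camera, label): "box" ([left, top, width, height] in pixels, round what is visible of it).
The state is a dict: "time": time; "joint_pos": joint angles; "joint_vel": joint speeds; "joint_efforts": joint torques, N m; "tool_pos": TCP position; "tool_rot": TCP orientation; "contact_force": force on the tool from outside, world axes, zero at the start; "ft_torque": the same for the moment, N m; "gripper_width": opening from 0.0 (shut) to 1.0 (fully open).
Only numpy, scipy, OpenCV 4.12 (cv2) and the standard library are available. Lean on these libraries where they do the work, as an engineer would, in place of code of your own. Each camera call takes 0.05 s, during which the arm holds its last target. There are 200 camera calls.

### The job

Gently swing the bench lamp (it has a red grip) off the gold casting and all the way back to its parking stop (the end of its travel on the robot's right), and leave it parked. Then take the long brush out of its blue stand and gently scrub the casting's leaning bore with two full strokes: down to the bottom, back up until the bristles are mostly out, down to the bottom again, and out. Finally hang the brush upright in its stand again with its yellow guard seated on the rim, without knocking over or shifting the jar, the spray bottle, the sanding block or the screwdriver.

Things in the scene. Friction and masses are not known exactly. Their poses are not given: they have to be found in the camera images.
- lamp_arm (a joint): Angle of the lamp's horizontal swing arm about its upright post, rad. 0 = parked against its stop on the robot's right, grows to 2.0 as the arm swings clockwise seen from above; it starts over the casting at about 1.1 to 1.4. The hinge is stiff (about 0.25 N m of friction, so 1 N at the grip) and stays where it is left.
- lamp_hinge (a point): Point on the lamp's upright hinge axis (the steel post, 26 mm thick, on a round 110 mm base, topped by a black cap), 243 mm above the table; the post stands beyond the casting.
- lamp_handle (a point): Centre of the lamp's red upright grip, a cylinder 20 mm thick and 62 mm tall standing on the middle of the white round lamp head, 240 mm from the hinge axis. The head (124 mm across, 22 mm thick) is carried level, its underside 232 mm and its top 254 mm above the table; this point is 285 mm above the table.
- bore_mouth (a point): Centre of the round mouth of the bore in the gold casting. Its z axis points straight out of the bore, leaning 30 degrees from vertical towards the robot's left (give or take, as the casting is yawed) (so a brush must be tilted 30 degrees to go in); this axis turns with the casting's yaw. Bore 46 mm across, 90 mm deep, blind, straight. The round boss around the mouth is 90 mm across and 55 mm high, on a 124 mm step and a 160 mm flange; the casting is fixed on its angle plate.
- bore_bottom (a point): Centre of the flat bottom of the bore, 90 mm below the mouth along the bore; axes as bore_mouth.
- brush_handle (a point): Centre of the round yellow handle of the brush (24 mm thick, 74 mm long, from the guard to the top end). z runs along the brush from the tip to the handle's top. The brush is 200 mm long, about 0.15 kg, and hangs handle up in the blue stand.
- brush_tip (a point): Tip of the brush's stiff bristle head (34 mm across, 78 mm long, tapered ends; a 10 mm steel stem 42 mm long joins it to the guard), 163 mm below brush_handle along the brush. Axes as brush_handle.
- brush_guard (a point): Centre of the underside of the brush's yellow guard disc (60 mm across, 6 mm thick), 120 mm above the tip along the brush, 43 mm below brush_handle; it lies on the stand's rim when the brush is hung. Axes as brush_handle.
- stand_mouth (a point): Centre of the rim of the blue upright stand tube, 140 mm above the table. Tube 58 mm outside, 47 mm inside, 122 mm deep; fixed, on a 100 mm round foot. z up. The stand and the jar may stand in each other's place.
- jar: Loose storage jar with a grey cap, 84 mm across, 100 mm tall, origin at the centre of its underside. To be left alone.
- spray: Loose green spray bottle with a white head, 72 mm across, 190 mm tall, origin at the centre of its underside. To be left alone.
- block: Loose brown sanding block 75 x 50 x 28 mm, origin at the centre of its underside. To be left alone.
- driver: Loose red-handled screwdriver lying on the table, about 200 mm long, pointing away along its x axis. To be left alone.
Mind the look-alikes: they are no part of the job. Of the things that look like the part that bears brush_handle, the largest one is meant. What is shaped like the part that bears stand_mouth but orange is not meant.

How it is judged:
On the way, in this order (a step that is already met when the one before it is completed fails the run):
1. the lamp arm is swung to its parking stop (value of joint lamp_arm below 0.15 rad), for 0.2 s.
2. first stroke: the brush tip is within 22 mm of the bore's bottom (distance between brush_tip and bore_bottom below 0.022 m), for 0.05 s.
3. the brush tip is drawn up to less than 45 mm below the bore's mouth (z of brush_tip in the frame of bore_mouth above -0.045 m), for 0.05 s.
4. second stroke: the tip is within 22 mm of the bottom again (distance between brush_tip and bore_bottom below 0.022 m), for 0.05 s.
5. the brush is drawn out of the bore (z of brush_tip in the frame of bore_mouth above 0 m), for 0.05 s.
At the end, for the whole second after the job is handed in: The lamp arm stands within 0.15 rad of its parking stop; the brush hangs in its stand, released, its guard's underside centre within 12 mm of the rim's centre and its axis within 0.1 rad of vertical (value of joint lamp_arm below 0.15 rad and distance between brush_guard and stand_mouth below 0.012 m and angle between brush_guard's own z axis and vertical below 0.1 rad); the robot touches nothing.
It fails at once if the lamp is flung round (faster than 2.5 rad/s) (velocity of joint lamp_arm below -2.5 rad/s).
It fails at once if the brush is pressed on the casting with more than 40 N (contact force between brush and casting above 40 N).
It fails at once if a bystander is shifted by more than 30 mm (distance of any of jar, spray, block, driver from where it was at the start of the episode above 0.03 m).
It also fails if it takes over 67 s, if anything falls off the work surface, if the arm or the gripper's body presses on something with over 40 N, if the wrist force passes 120 N, or if a joint passes its speed limit or range.

## Working session

There is one attempt and no reset: what is moved stays moved. The work goes in short steps, Python scripts to look and compute and a tool call to move; the robot and the scene stay as the last step left them, time stands still between calls to the robot, and variables do not carry over. Pictures are saved under pics/ and viewed, about 8 in all and at most 12, crops included, and the job is handed in when it is done.

Besides the shell and the picture viewer there is one more tool, called after "Call:" as a command line: name --pt "numbers of a row" for each row, then --argument value for the rest. step_arm: Moves the arm, as the interface text tells. Its arguments: {"type":"object","properties":{"steps":{"type":"array"},"claw":{"type":"number"}},"required":["steps"]}

```bash
ls; mkdir -p pics; cat > h.py <<'E'
import numpy as np, cv2
from plant import *
from scipy.spatial.transform import Rotation as R
def cloud(name):
    s=state(); im,d=grab_frame(name); p=camera_params(name); K=np.array(p['mtx'])
    v,u=np.mgrid[0:480,0:640].astype(float)
    x=(u-K[0,2])/K[0,0]; y=(v-K[1,2])/K[1,1]
    if name=='wrist':
        r=np.hypot(x,y); k=np.where(r>1e-9,np.tan(np.minimum(r,1.5))/np.maximum(r,1e-9),1); x=x*k;y=y*k
        q=s['tool_rot']; T=np.eye(4);T[:3,:3]=R.from_quat([q[1],q[2],q[3],q[0]]).as_matrix();T[:3,3]=s['tool_pos']
        E=T@np.array(p['T_tool_cam'])
    else: E=np.array(p['extrinsics'])
    P=np.stack([x*d,y*d,d],-1)@E[:3,:3].T+E[:3,3]; P[d<=0]=np.nan
    return im,P
def save(im,f): cv2.imwrite('pics/'+f,im[:,:,::-1])
E
python3 - <<'E'
from h import *
print(state())
C={}
for c in ['scene','side']:
    im,P=cloud(c); save(im,c+'0.png'); np.savez(c+'0.npz',im=im,P=P)
    for l in ['lamp_handle','lamp_hinge','bore_mouth','brush_handle','stand_mouth','jar','spray','block','driver']:
        for b in boxes_of(c,l)[:3]:
            x,y,w,h=b['box']; q=P[int(y+h/2),int(x+w/2)]
            print(c,l,round(b['p'],2),np.round(b['box']),np.round(q,3))
E
```

```text
pics
{'time': 0.0, 'joint_pos': array([-1.33296528e+00,  5.33707505e-02,  1.61428204e+00, -1.73698708e-05,
        1.47602239e+00, -1.19011586e-01]), 'joint_vel': array([-2.14565121e-03,  1.26167094e-03,  1.64600786e-05, -2.32543362e-04,
        9.93377891e-04,  2.59575941e-05]), 'joint_efforts': array([-3.50687369e-03, -3.93692493e+01, -3.70176101e+01, -3.17300464e-04,
        7.09454980e-03, -3.98947137e-06]), 'tool_pos': array([ 0.21816424, -0.58502031,  0.23006156]), 'tool_rot': array([-1.03891291e-03,  9.84124417e-01,  1.77476895e-01, -7.04546331e-05]), 'contact_force': array([ 1.09352694,  0.17977737, -0.88866699]), 'ft_torque': array([0.03882072, 0.01376937, 0.03734596]), 'gripper_width': 1.0035305907619854}
scene lamp_handle 0.81 [292. 196.  52. 114.] [ 0.658 -0.085  0.252]
scene lamp_hinge 0.88 [290. 196.  52. 114.] [ 0.655 -0.085  0.252]
scene bore_mouth 0.75 [284. 236.  62.  60.] [ 0.597 -0.037  0.127]
scene bore_mouth 0.27 [353. 159.  20.  31.] [0.478 0.266 0.18 ]
scene brush_handle 0.93 [355. 157.  18.  33.] [0.48  0.263 0.187]
scene brush_handle 0.75 [380. 159.  16.  38
[... 823 characters left out ...]
.468 0.283 0.182]
side bore_mouth 0.82 [298. 231.  54.  47.] [0.537 0.021 0.135]
side brush_handle 0.94 [220. 356.  18.  39.] [0.439 0.423 0.09 ]
side brush_handle 0.72 [294. 351.  20.  28.] [0.337 0.273 0.089]
side brush_handle 0.65 [252. 299.  26.  28.] [0.462 0.284 0.188]
side stand_mouth 0.84 [250. 324.  39.  40.] [0.45  0.291 0.069]
side stand_mouth 0.75 [169. 328.  45.  57.] [0.532 0.462 0.105]
side jar 0.63 [302. 157.  48.  75.] [ 0.572 -0.012  0.313]
side jar 0.56 [208. 287.  35.  47.] [0.593 0.32  0.095]
side spray 0.77 [388. 164.  35.  57.] [ 0.572 -0.367  0.11 ]
side driver 0.51 [253. 297.  22.  34.] [0.467 0.287 0.178]
side driver 0.45 [411. 241.  12.  39.] [ 0.402 -0.239  0.022]
```

```bash
python3 - <<'E'
import cv2,numpy as np
a=cv2.imread('pics/scene0.png')[130:410,120:460];b=cv2.imread('pics/side0.png')[130:410,130:470]
o=np.hstack([cv2.resize(a,(400,330)),cv2.resize(b,(400,330))]);cv2.imwrite('pics/v1.png',o)
E
```

```text
(no output)
```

View pics/v1.png

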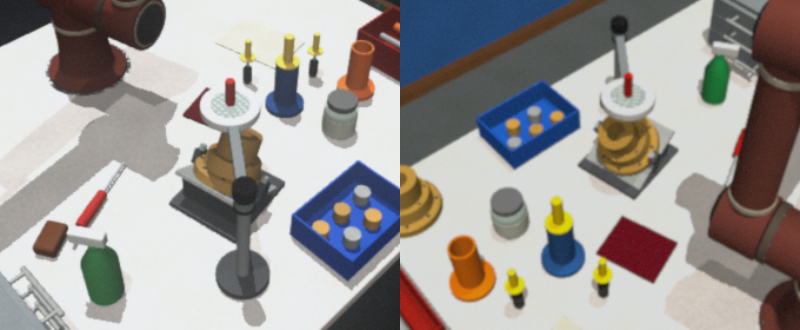

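```bash
python3 - <<'E'
from h import *
for c in ['scene','side']:
    z=np.load(c+'0.npz');im,P=z['im'],z['P'];hsv=cv2.cvtColor(im,cv2.COLOR_RGB2HSV).astype(int)
    H,S,V=hsv[...,0],hsv[...,1],hsv[...,2]; X,Y,Z=P[...,0],P[...,1],P[...,2]
    def rep(n,m):
        q=P[m]; 
        if len(q): print(c,n,len(q),'med',np.round(np.median(q,0),3),'lo',np.round(np.percentile(q,3,axis=0),3),'hi',np.round(np.percentile(q,97,axis=0),3))
    ws=(X>.2)&(X<1.1)&(abs(Y)<.7)
    rep('red',ws&((H<6)|(H>172))&(S>130)&(Z>.26))
    rep('white head',ws&(S<60)&(V>150)&(Z>.235)&(Z<.265))
    rep('black/high',ws&(Z>.2)&(V<70))
    for nm,y0 in (('blue',0),):
        rep('blue',ws&(H>95)&(H<125)&(S>110)&(Z>.02))
        rep('bluetop',ws&(H>95)&(H<125)&(S>110)&(Z>.125)&(Z<.15))
    y=ws&(H>20)&(H<35)&(S>110)
    rep('yellow near stand',y&(abs(X-.47)<.06)&(abs(Y-.275)<.06)&(Z>.14))
    rep('  high',y&(abs(X-.47)<.06)&(abs(Y-.275)<.06)&(Z>.16))
    rep('gold',ws&(abs(X-.57)<.15)&(abs(Y)<.15)&(Z>.05)&(Z<.2)&(S>80)&(H>12)&(H<32))
    rep('jar',ws&(abs(X-.62)<.08)&(abs(Y-.30)<.08)&(Z>.02))
E
```

```text
scene red 4010 med [ 0.221 -0.403  0.552] lo [ 0.201 -0.517  0.463] hi [0.259 0.028 0.654]
scene white head 1646 med [ 0.593 -0.03   0.254] lo [ 0.522 -0.116  0.25 ] hi [0.709 0.04  0.258]
scene black/high 9254 med [ 0.227 -0.025  0.503] lo [ 0.202 -0.563  0.232] hi [0.769 0.061 0.655]
scene blue 2710 med [0.842 0.09  0.049] lo [ 0.761 -0.014  0.022] hi [0.918 0.206 0.072]
scene yellow near stand 309 med [0.481 0.27  0.153] lo [0.454 0.251 0.142] hi [0.5   0.295 0.221]
scene   high 135 med [0.481 0.271 0.193] lo [0.468 0.263 0.163] hi [0.487 0.281 0.223]
scene gold 1612 med [ 0.602 -0.051  0.118] lo [ 0.541 -0.097  0.091] hi [0.645 0.04  0.165]
scene jar 995 med [0.638 0.289 0.078] lo [0.596 0.268 0.024] hi [0.666 0.336 0.104]
side red 1829 med [0.217 0.039 0.557] lo [ 0.201 -0.58   0.275] hi [0.568 0.102 0.721]
side white head 1153 med [ 0.564 -0.001  0.254] lo [ 0.516 -0.079  0.247] hi [0.648 0.046 0.258]
side black/high 1137 med [0.212 0.067 0.483] lo [ 0.201 -0.167  0.239] hi [0.77  0.092 0.678]
side blue 2539 med [0.766 0.143 0.051] lo [ 0.446 -0.008  0.021] hi [0.917 0.305 0.117]
side bluetop 46 med [0.45  0.293 0.13 ] lo [0.444 0.27  0.125] hi [0.469 0.306 0.138]
side yellow near stand 476 med [0.466 0.284 0.148] lo [0.448 0.256 0.142] hi [0.496 0.304 0.221]
side   high 184 med [0.467 0.283 0.2  ] lo [0.462 0.271 0.162] hi [0.481 0.29  0.222]
side gold 1812 med [0.553 0.005 0.112] lo [ 0.518 -0.079  0.054] hi [0.616 0.053 0.167]
side jar 1102 med [0.605 0.32  0.088] lo [0.584 0.28  0.025] hi [0.653 0.352 0.103]
```

The view shows the lamp head over the casting. The blue stand with the largest yellow-handled brush is at about (285,80) on the left and (558,235) on the right. The orange tube and the two small brushes are decoys. Next I'll fit the lamp geometry and add a move planner that prints the tool-frame deltas.

```bash
cat >> h.py <<'E'
def pose():
    s=state();q=s['tool_rot'];return np.array(s['tool_pos']),R.from_quat([q[1],q[2],q[3],q[0]]).as_matrix(),s
def delta(tgt,ydir=None):
    """total tool-frame mm shift to world tgt, and turn (deg) so that tool y is along +-ydir"""
    p,M,s=pose(); d=M.T@(np.array(tgt)-p)*1000; a=0
    if ydir is not None:
        v=M.T@np.array([*ydir,0]); a=np.degrees(np.arctan2(-v[0],v[1])); a=(a+90)%180-90
    print('delta',np.round(d,1),'turn',round(a,1)); return d,a
def circ(q):
    A=np.c_[2*q,np.ones(len(q))];s=np.linalg.lstsq(A,(q**2).sum(1),rcond=None)[0];return s[:2],np.sqrt(s[2]+s[:2]@s[:2])
E
python3 - <<'E'
from h import *
al=[];cap=[]
for c in ['scene','side']:
    z=np.load(c+'0.npz');im,P=z['im'],z['P'];hsv=cv2.cvtColor(im,cv2.COLOR_RGB2HSV).astype(int)
    H,S,V=hsv[...,0],hsv[...,1],hsv[...,2]; X,Y,Z=P[...,0],P[...,1],P[...,2]
    near=(abs(X-.57)<.09)&(abs(Y)<.09)
    m=near&((H<8)|(H>170))&(S>120)&(Z>.262)&(Z<.33)
    print(c,'grip',m.sum(),np.round(np.median(P[m],0),3),np.round(P[m].min(0),3),np.round(P[m].max(0),3)); al.append(P[m])
    m=(X>.65)&(X<.95)&(Y<0)&(Y>-.3)&(Z>.2)&(V<70); q=P[m]; print('cap',m.sum(),np.round(np.median(q,0),3),np.round(q.min(0),3),np.round(q.max(0),3)); cap.append(q)
    m=near&(Z>.245)&(Z<.262)&(S<70); e=P[m][:,:2]; h=cv2.convexHull((e*1000).astype(np.float32))[:,0]/1000; print('head',circ(h.astype(float)))
for n,l in (('grip',al),('cap',cap)):
    print(n,circ(np.vstack(l)[:,:2]))
p,M,s=pose();print(p,M.round(3),{k:np.array(v).round(3).tolist() for k,v in camera_params('wrist').items()})
E
```

```text
scene grip 109 [ 0.579 -0.016  0.299] [ 0.569 -0.022  0.264] [ 0.584 -0.006  0.321]
cap 512 [ 0.771 -0.164  0.283] [ 0.746 -0.18   0.2  ] [ 0.786 -0.135  0.291]
head (array([ 0.59008252, -0.02387573]), np.float64(0.07244850438429755))
side grip 108 [ 0.568 -0.003  0.296] [ 0.561 -0.015  0.263] [0.581 0.003 0.319]
cap 227 [ 0.756 -0.146  0.28 ] [ 0.737 -0.175  0.225] [ 0.782 -0.131  0.289]
head (array([ 0.58902429, -0.02365817]), np.float64(0.07549745306860921))
grip (array([ 0.57325462, -0.0097283 ]), np.float64(0.009188467672289575))
cap (array([ 0.76338267, -0.15686235]), np.float64(0.018244091938747743))
[ 0.21830314 -0.5856217   0.23131078] [[ 0.937  0.349  0.   ]
 [ 0.349 -0.937 -0.   ]
 [ 0.     0.    -1.   ]] {'mtx': [[371.648, 0.0, 316.1], [0.0, 371.648, 241.589], [0.0, 0.0, 1.0]], 'T_tool_cam': [[-0.0, -0.959, -0.282, 0.07], [1.0, -0.001, 0.001, 0.0], [-0.001, -0.282, 0.959, -0.141], [0.0, 0.0, 0.0, 1.0]]}
```

```bash
python3 - <<'E'
from h import *
delta([.5735,-.010,.36],[.612,.79])
E
```

```text
delta [ 533.9 -415.3 -128.7] turn 58.2
```

Call:
step_arm --pt "0 0 -18 8.3" --pt "0 0 -18 8.3" --pt "0 0 -18 8.3" --pt "0 0 -18 8.3" --pt "0 0 -18 8.3" --pt "0 0 -18 8.3" --pt "0 0 -20 8.3" --claw 45

```text
time: 1.7
tool_pos: [0.2179, -0.5838, 0.3583]
tool_rot: [-0.004, 0.941, -0.339, -0.003]
contact_force: [0.1, -0.3, -0.6]
gripper_width: 0.45
```

```bash
python3 - <<'E'
from h import *
print(pose()[0],pose()[2]['joint_pos'])
delta([.5735,-.010,.36],[.612,.79])
E
```

```text
[ 0.21786497 -0.58383403  0.35831195] [-1.33299261e+00  1.09381190e-02  1.44727703e+00  2.57512574e-06
  1.69313942e+00  9.30503928e-01]
delta [ -92.8 -668.7    2.9] turn -1.9
```

Call:
step_arm --pt "-6 -42 0 0" --pt "-6 -42 0 0" --pt "-6 -42 0 0" --pt "-6 -42 0 0" --pt "-6 -42 0 0" --pt "-6 -42 0 0" --pt "-6 -42 0 0" --pt "-6 -42 0 0"

```text
time: 2.5
tool_pos: [0.4002, -0.2907, 0.3641]
tool_rot: [-0.0, 0.938, -0.346, 0.001]
contact_force: [1.2, -0.4, -0.7]
gripper_width: 0.452
```

Call:
step_arm --pt "-6 -42 0 0" --pt "-6 -42 0 0" --pt "-6 -42 0 0" --pt "-6 -42 0 0" --pt "-6 -35 0 0" --pt "-6 -20 0 0" --pt "0 0 0 0"

```text
time: 3.2
tool_pos: [0.5224, -0.0842, 0.3657]
tool_rot: [-0.001, 0.939, -0.343, 0.003]
contact_force: [-0.4, -0.1, 0.8]
gripper_width: 0.449
```

```bash
python3 - <<'E'
from h import *
print(pose()[0],pose()[2]['joint_pos'])
delta([.5735,-.010,.275],[.612,.79])
E
```

```text
[ 0.52242964 -0.08420755  0.36567192] [-3.01044524e-01 -2.24673464e-01  1.65362257e+00  1.04452299e-03
  1.70693096e+00  1.96917752e+00]
delta [ -9.1 -89.4  90.9] turn -2.3
```

Call:
step_arm --pt "-3 -40 3 -1" --pt "-3 -35 3 -1" --pt "-3 -15 0 0" --pt "0 0 0 0"

```text
time: 3.6
tool_pos: [0.5734, -0.0097, 0.3602]
tool_rot: [0.001, 0.945, -0.327, 0.003]
contact_force: [-0.4, -0.0, 0.2]
gripper_width: 0.453
```

```bash
python3 - <<'E'
from h import *
delta([.5735,-.010,.275],[.612,.79])
im,P=cloud('wrist');save(im,'w1.png')
hsv=cv2.cvtColor(im,cv2.COLOR_RGB2HSV).astype(int);H,S=hsv[...,0],hsv[...,1]
m=((H<8)|(H>170))&(S>120)&(P[...,2]>.262)&(P[...,2]<.34)&(abs(P[...,0]-.57)<.08);q=P[m]
print(m.sum(),np.median(q,0),q.min(0),q.max(0)); t=q[q[:,2]>.308]; print(len(t),t.mean(0),circ(q[:,:2]))
E
```

```text
delta [-0.3  0.3 85.2] turn -0.4
1579 [ 0.57712064 -0.01196713  0.31333437] [ 0.56445761 -0.01914072  0.26202585] [ 5.83762367e-01 -1.08845707e-04  3.17465947e-01]
986 [ 0.57464077 -0.01003522  0.31399265] (array([ 0.57498912, -0.01029194]), np.float64(0.007328592669786463))
```

Call:
step_arm --pt "0 0 30 0" --pt "0 0 30 0" --pt "0 0 25 0" --pt "0 0 0 0" --pt "0 5 0 0" --pt "0 8 0 -3" --pt "0.7 14 0 -4"

```text
time: 4.35
tool_pos: [0.5568, -0.0418, 0.2802]
tool_rot: [0.002, 0.962, -0.271, 0.009]
contact_force: [1.2, -0.0, -1.0]
gripper_width: 0.453
```

Call:
step_arm --pt "1 20 0 -5" --pt "1 20 0 -5" --pt "1 20 0 -5" --pt "1 20 0 -5" --pt "1 20 0 -5"

```text
time: 4.85
tool_pos: [0.5252, -0.1417, 0.2921]
tool_rot: [0.005, 0.999, -0.048, 0.016]
contact_force: [0.6, 1.3, -0.7]
gripper_width: 0.447
```

```bash
cat >> h.py <<'E'
def lamp():
    p,M,s=pose(); v=p[:2]-[.7635,-.157]; th=np.degrees(np.arctan2(v[1],v[0]))%360
    print('t',s['time'],'pos',p.round(3),'r',np.hypot(*v).round(4),'th',th.round(1),'F',np.round(s['contact_force'],1)); y=M[:2,1]; print('ydir ang',np.degrees(np.arctan2(y[1],y[0]))%360,'want',(th+90)%360,'tilt',M[:,2].round(3),'j',np.round(s['joint_pos'],2))
E
python3 -c "
from h import *
lamp()"
```

```text
t 4.85 pos [ 0.525 -0.142  0.292] r 0.2388 th 176.3 F [ 0.6  1.3 -0.7]
ydir ang 264.5123571535716 want 266.3144615358421 tilt [ 0.031 -0.011 -0.999] j [-0.4  -0.19  1.75  0.    1.56  1.27]
```

Call:
step_arm --pt "1 20 5 -5" --pt "1 20 5 -5" --pt "1 20 5 -5" --pt "1 20 5 -5" --pt "1 20 4 -5"

```text
time: 5.35
tool_pos: [0.5396, -0.2486, 0.2856]
tool_rot: [0.013, 0.984, 0.177, 0.023]
contact_force: [0.6, 1.8, 1.2]
gripper_width: 0.448
```

```bash
python3 -c "
from h import *
lamp()"
```

```text
t 5.35 pos [ 0.54  -0.249  0.286] r 0.2419 th 202.2 F [0.6 1.8 1.2]
ydir ang 290.31446497842705 want 292.24001856400514 tilt [ 0.049 -0.018 -0.999] j [-0.56 -0.08  1.66  0.01  1.52  0.65]
```

Call:
step_arm --pt "1 10 2 -2.5" --pt "0.5 10 2 -2.5" --pt "0.5 10 2 -2.5"

```text
time: 5.65
tool_pos: [0.5528, -0.2809, 0.2878]
tool_rot: [0.017, 0.97, 0.242, 0.024]
contact_force: [-0.0, 1.1, -0.4]
gripper_width: 0.45
```

Call:
step_arm --pt "0.5 8 2 -2" --pt "0.5 8 2 -2"

```text
time: 5.85
tool_pos: [0.5613, -0.2971, 0.2893]
tool_rot: [0.02, 0.961, 0.276, 0.024]
contact_force: [-0.6, 1.5, -0.9]
gripper_width: 0.446
```

```bash
python3 -c "
from h import *
lamp()"
```

```text
t 5.85 pos [ 0.561 -0.297  0.289] r 0.246 th 214.7 F [-0.6  1.5 -0.9]
ydir ang 301.9866204929485 want 304.70784899636874 tilt [ 0.058 -0.024 -0.998] j [-0.61  0.01  1.56  0.01  1.51  0.4 ]
```

Call:
step_arm --pt "2 7 3 -2.5" --pt "2 7 3 -2.5"

```text
time: 6.05
tool_pos: [0.5639, -0.2979, 0.2886]
tool_rot: [0.004, 0.947, 0.321, 0.016]
contact_force: [-24.6, 24.9, 13.2]
gripper_width: 0.451
```

Call:
step_arm --pt "2 6 3 -2" --pt "1 6 3 -2"

```text
time: 6.25
tool_pos: [0.5649, -0.2969, 0.288]
tool_rot: [-0.011, 0.934, 0.357, 0.009]
contact_force: [-16.8, 19.1, 8.0]
gripper_width: 0.452
```

```bash
python3 -c "
from h import *
lamp()"
```

```text
t 6.25 pos [ 0.565 -0.297  0.288] r 0.243 th 215.2 F [-16.8  19.1   8. ]
ydir ang 311.8095533897611 want 305.17000606391593 tilt [ 0.01   0.027 -1.   ] j [-0.61  0.06  1.51  0.03  1.58  0.23]
```

Call:
step_arm --pt "0 -5 0 0" --pt "0 -4 0 0" --pt "0 0 -30 0" --pt "0 0 -40 0" --pt "0 0 -40 0"

```text
time: 6.75
tool_pos: [0.5534, -0.2945, 0.4011]
tool_rot: [-0.012, 0.935, 0.355, 0.007]
contact_force: [0.8, 0.3, -0.0]
gripper_width: 0.454
```

```bash
python3 - <<'E'
from h import *
lamp()
al=[];G=[]
for c in ['scene','side']:
    im,P=cloud(c);save(im,c+'1.png');np.savez(c+'1.npz',im=im,P=P);hsv=cv2.cvtColor(im,cv2.COLOR_RGB2HSV).astype(int);H,S,V=hsv[...,0],hsv[...,1],hsv[...,2];X,Y,Z=P[...,0],P[...,1],P[...,2]
    m=((H<8)|(H>170))&(S>120)&(Z>.262)&(Z<.33)&(X>.5)&(X<.65)&(Y>-.4)&(Y<-.2); 
    if m.sum(): al.append(P[m]); print(c,m.sum(),np.median(P[m],0))
    print(boxes_of(c,'bore_mouth')[:2])
g=np.vstack(al)[:,:2];c,_=circ(g);v=c-[.7635,-.157];print('grip',c,np.degrees(np.arctan2(v[1],v[0]))%360,np.hypot(*v))
a=cv2.imread('pics/scene1.png')[200:380,140:400];b=cv2.imread('pics/side1.png')[160:340,230:490]
cv2.imwrite('pics/v2.png',np.hstack([cv2.resize(a,(400,277)),cv2.resize(b,(400,277))]))
E
```

```text
t 6.75 pos [ 0.553 -0.294  0.401] r 0.251 th 213.2 F [ 0.8  0.3 -0. ]
ydir ang 311.6318452514269 want 303.20608799026195 tilt [ 0.005  0.028 -1.   ] j [-0.62  0.02  1.37  0.03  1.76  0.23]
scene 149 [ 0.56940031 -0.29112889  0.29714324]
[{'box': [285.5, 235.4, 59.2, 56.1], 'p': 0.72}, {'box': [356.6, 155.9, 18.1, 35.3], 'p': 0.66}]
side 92 [ 0.55828114 -0.280161    0.29901867]
[{'box': [295.8, 227.2, 56.1, 54.2], 'p': 0.57}]
grip [ 0.56239109 -0.28647093] 212.77283258595912 0.23918092341291056
```

View pics/v2.png

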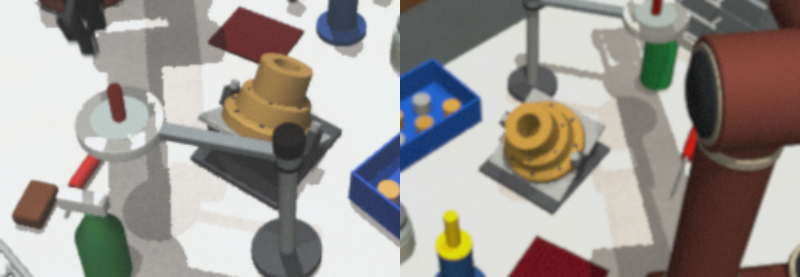

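The lamp is parked: the grip is at 212.8° and 239 mm from the hinge, the swing was about 1.23 rad, and the stop gave a firm contact force. The bore now shows clearly at (287,68) on the left. Next I'll align the jaws with world x and look at the bore from above.

Call:
step_arm --pt "0 0 0 -8.1" --pt "0 0 0 -8.1" --pt "0 0 0 -8.1" --pt "0 0 0 -8.1" --pt "0 0 0 -8.1" --pt "0 0 0 -8"

```text
time: 7.55
tool_pos: [0.551, -0.2958, 0.3926]
tool_rot: [-0.011, 0.696, 0.718, 0.01]
contact_force: [-0.5, 0.0, -0.1]
gripper_width: 0.447
```

Call:
step_arm --pt "48 3 0 0" --pt "48 3 0 0" --pt "48 3 0 0" --pt "48 3 0 0" --pt "48 3 0 0" --pt "48 3 0 0" --pt "48 3 0 0" --pt "40 3 0 0" --claw 70

```text
time: 8.35
tool_pos: [0.5594, 0.0864, 0.3874]
tool_rot: [-0.02, 0.7, 0.714, 0.004]
contact_force: [0.5, -0.8, 0.4]
gripper_width: 0.702
```

Call:
step_arm --pt "10 0 0 0" --pt "0 0 0 0"

```text
time: 8.55
tool_pos: [0.5579, 0.1006, 0.3847]
tool_rot: [-0.021, 0.698, 0.716, 0.003]
contact_force: [-0.3, -1.0, -0.0]
gripper_width: 0.701
```

```bash
python3 - <<'E'
from h import *
lamp()
im,P=cloud('wrist');save(im,'w2.png');np.savez('w2.npz',im=im,P=P);print(boxes_of('wrist','bore_mouth')[:3])
E
```

```text
t 8.55 pos [0.558 0.101 0.385] r 0.3296 th 128.6 F [-0.3 -1.  -0. ]
ydir ang 1.4803908923956752 want 218.5892760133486 tilt [-0.026  0.034 -0.999] j [ 0.03 -0.12  1.53  0.04  1.76  0.01]
[{'box': [286.8, 238.0, 114.0, 118.3], 'p': 0.56}]
```

View pics/w2.png

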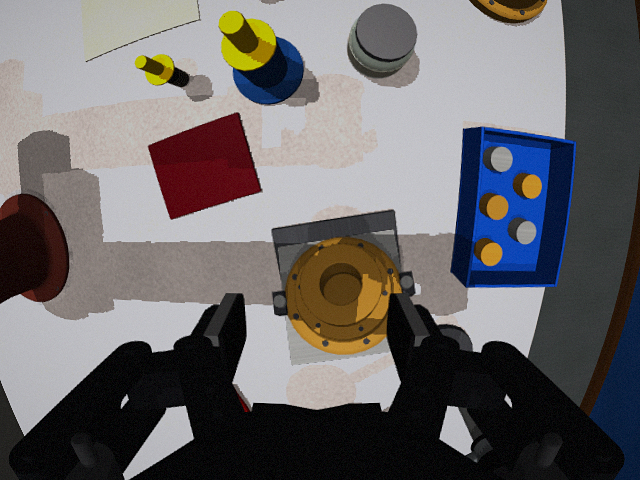

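```bash
python3 - <<'E'
from h import *
z=[np.load(f) for f in ('w2.npz','scene1.npz','side1.npz')]
from scipy.optimize import least_squares
def gold(z):
    im,P=z['im'],z['P'];hsv=cv2.cvtColor(im,cv2.COLOR_RGB2HSV).astype(int);H,S,V=hsv[...,0],hsv[...,1],hsv[...,2]
    return P[(H>12)&(H<30)&(S>80)&(abs(P[...,0]-.58)<.13)&(abs(P[...,1])<.13)&(P[...,2]>.03)&(P[...,2]<.25)]
rng=np.random.default_rng(0)
for n,zz in zip(('w','scene','side'),z):
    Q=gold(zz); best=None
    for _ in range(3000):
        t=Q[rng.integers(len(Q),size=3)]; nv=np.cross(t[1]-t[0],t[2]-t[0]); l=np.linalg.norm(nv)
        if l<1e-4: continue
        nv/=l; nv*=np.sign(nv[2]) or 1
        if abs(np.degrees(np.arccos(nv[2]))-30)>6 or nv[1]<.3: continue
        h=(Q-t[0])@nv
        if (h>.006).mean()>.02: continue
        m=abs(h)<.002
        if best is None or m.sum()>best[0]: best=(m.sum(),nv,t[0])
    if best is None: print(n,len(Q),'none');continue
    m=abs((Q-best[2])@best[1])<.003; q=Q[m]; c=q.mean(0); nv=np.linalg.svd(q-c)[2][2]; nv*=np.sign(nv[2])
    a=np.cross(nv,[1,0,0]);a/=np.linalg.norm(a);b=np.cross(nv,a); uv=np.c_[(q-c)@a,(q-c)@b]
    # centre: annulus centre maximising points in 23..45 mm
    f=[(np.sum((r>.0235)&(r<.0445))-3*np.sum((r<.022)|(r>.047)),dx,dy) for dx in np.arange(-.03,.03,.001) for dy in np.arange(-.03,.03,.001) for r in [np.hypot(uv[:,0]-dx,uv[:,1]-dy)]]
    bf=max(f); top=[g for g in f if g[0]>=bf[0]-3]; d=np.mean([(g[1],g[2]) for g in top],0)
    C=c+d[0]*a+d[1]*b
    print(n,len(Q),len(q),'n',nv.round(3),'lean',np.degrees(np.arccos(nv[2])).round(1),'az',np.degrees(np.arctan2(nv[1],nv[0])).round(1),'C',C.round(4),bf[0])
# handle / guard from wrist
im,P=z[0]['im'],z[0]['P'];hsv=cv2.cvtColor(im,cv2.COLOR_RGB2HSV).astype(int);H,S=hsv[...,0],hsv[...,1]
y=(H>20)&(H<35)&(S>110)&(abs(P[...,0]-.474)<.06)&(abs(P[...,1]-.277)<.06)
t=P[y&(P[...,2]>.215)];g=P[y&(P[...,2]<.16)&(P[...,2]>.135)];print('top',len(t),t.mean(0).round(4),t.max(0),'guard',len(g),g.min(0).round(3),g.max(0).round(3), circ(cv2.convexHull((g[:,:2]*1e3).astype(np.float32))[:,0].astype(float)))
G=(H>95)&(H<125)&(S>110)
delta([.474,.277,.36],[1,0])
E
```

```text
w 10257 3866 n [-0.094  0.491  0.866] lean 30.0 az 100.9 C [0.579  0.0244 0.1535] 3727
scene 2178 268 n [-0.081  0.502  0.861] lean 30.6 az 99.2 C [0.5807 0.0203 0.1564] 241
side 2169 402 n [-0.08   0.486  0.87 ] lean 29.5 az 99.3 C [0.5778 0.0236 0.1547] 377
top 495 [0.4751 0.2777 0.2182] [0.48660076 0.28956269 0.22065315] guard 1591 [0.445 0.249 0.136] [0.504 0.307 0.16 ] (array([474.74555125, 277.87829561]), np.float64(29.329095681303375))
delta [178.9 -79.3  33. ] turn 1.3
```

Call:
step_arm --pt "40 -18 8 -8.5" --pt "40 -12 8 0" --pt "40 -12 8 0" --pt "30 -10 8 0" --pt "10 -4 8 0" --pt "0 0 0 0"

```text
time: 9.25
tool_pos: [0.4819, 0.2447, 0.3478]
tool_rot: [-0.02, 0.649, 0.761, 0.003]
contact_force: [0.1, 0.7, -0.1]
gripper_width: 0.702
```

```bash
python3 - <<'E'
from h import *
p,M,s=pose();print(p,M.round(3))
delta([.475,.278,.28],[.985,.174]);delta([.475,.278,.181])
E
```

```text
[0.48191487 0.24472372 0.34782626] [[-0.157  0.987 -0.026]
 [ 0.987  0.158  0.03 ]
 [ 0.034 -0.021 -0.999]]
delta [31.6 -0.1 68.9] turn -1.0
delta [ 28.3   2.  167.9] turn 0
```

Call:
step_arm --pt "18 0 20 -1" --pt "13 0 22 0" --pt "0 0 25 0" --pt "0 0 0 0"

```text
time: 9.65
tool_pos: [0.4802, 0.271, 0.2815]
tool_rot: [-0.017, 0.646, 0.763, 0.004]
contact_force: [-0.4, -0.5, -0.6]
gripper_width: 0.699
```

```bash
python3 - <<'E'
from h import *
p,M,s=pose();print(p,M.round(3))
delta([.475,.278,.181],[.985,.174])
E
```

```text
[0.48016142 0.27099872 0.28149298] [[-0.165  0.986 -0.021]
 [ 0.986  0.165  0.028]
 [ 0.031 -0.016 -0.999]]
delta [  4.7  -2.3 100.7] turn -0.5
```

Call:
step_arm --pt "3 -2 25 0" --pt "2 -1 25 0" --pt "0 0 25 0" --pt "0 0 22 0" --pt "0 0 4 0" --pt "0 0 0 0"

```text
time: 10.25
tool_pos: [0.4843, 0.2707, 0.1872]
tool_rot: [-0.013, 0.651, 0.759, 0.008]
contact_force: [-0.0, 0.4, 0.6]
gripper_width: 0.701
```

```bash
python3 - <<'E'
from h import *
p,M,s=pose();print(p,M.round(3))
delta([.475,.278,.181],[.985,.174])
E
```

```text
[0.48430732 0.27070237 0.1872475 ] [[-0.152  0.988 -0.008]
 [ 0.988  0.152  0.029]
 [ 0.03  -0.004 -1.   ]]
delta [ 8.4 -8.1  6.5] turn -1.3
```

Call:
step_arm --pt "9 -9 6 -1" --pt "0 0 0 0"

```text
time: 10.45
tool_pos: [0.4756, 0.2784, 0.1846]
tool_rot: [-0.011, 0.645, 0.764, 0.01]
contact_force: [1.0, 0.3, 0.8]
gripper_width: 0.699
```

```bash
python3 - <<'E'
from h import *
p,M,s=pose();print(p)
delta([.475,.278,.181],[.985,.174])
E
```

```text
[0.47556261 0.27837282 0.18456525]
delta [-0.4 -0.6  3.6] turn -0.3
```

Call:
step_arm --pt "0 0 0 0" --pt "0 0 0 0" --pt "0 0 0 0" --pt "0 0 0 0" --pt "0 0 0 0" --pt "0 0 0 0" --claw 0

```text
time: 11.05
tool_pos: [0.4764, 0.2793, 0.1875]
tool_rot: [-0.01, 0.644, 0.765, 0.012]
contact_force: [-0.5, 0.4, -0.5]
gripper_width: 0.259
```

Call:
step_arm --pt "0 0 -5 0" --pt "0 0 -10 0" --pt "0 0 -20 0" --pt "0 0 -25 0" --pt "0 0 -25 0"

```text
time: 11.55
tool_pos: [0.474, 0.2754, 0.2715]
tool_rot: [-0.013, 0.644, 0.765, 0.008]
contact_force: [0.5, 0.1, -1.0]
gripper_width: 0.262
```

```bash
python3 - <<'E'
from h import *
p,M,s=pose();print(p,s['contact_force'],M.round(3))
delta([.475,.278,.40])
E
```

```text
[0.47397411 0.27539858 0.27150346] [ 0.46077159  0.1217418  -1.02867293] [[-0.17   0.985 -0.009]
 [ 0.985  0.17   0.028]
 [ 0.029 -0.005 -1.   ]]
delta [   6.1    0.9 -128.4] turn 0
```

```bash
cat >> h.py <<'E'
C=np.array([.579,.0235,.1545]); AZ=np.array([-.170,.9854,0]); L=.187
def tcp_for(ut,zt,phi):
    f=np.radians(phi); u=ut/1e3+L*np.sin(f); z=zt/1e3+L*np.cos(f)-(L-.1675)
    return C+u*AZ+np.array([0,0,z])
def go(ut,zt,phi): 
    t=tcp_for(ut,zt,phi); print('target',t.round(3),end=' '); return delta(t,[.9854,.17])
def st():
    p,M,s=pose();print('t',s['time'],p.round(4),'F',np.round(s['contact_force'],1),'tq',np.round(s['ft_torque'],2),'w',round(s['gripper_width'],3),'zax',M[:,2].round(3),'j',np.round(s['joint_pos'],2))
E
python3 - <<'E'
from h import *
st();go(-2,60,0);go(-2,30,0);go(-2,-24,0);go(-20,-34.6,30);go(-40,-69,30)
E
```

```text
t 11.55 [0.474  0.2754 0.2715] F [ 0.5  0.1 -1. ] tq [-0.    0.    0.03] w 0.262 zax [-0.009  0.028 -1.   ] j [ 0.38 -0.16  1.75  0.03  1.55  0.2 ]
target [0.579 0.022 0.382] delta [-264.7   60.2 -118.5] turn -0.0
target [0.579 0.022 0.352] delta [-265.6   60.3  -88.5] turn -0.0
target [0.579 0.022 0.298] delta [-267.2   60.6  -34.6] turn -0.0
target [0.567 0.096 0.262] delta [-192.8   60.7    3.3] turn -0.0
target [0.57  0.076 0.228] delta [-213.8   60.9   37.1] turn -0.0
```

Call:
step_arm --pt "3 0 -28 0" --pt "2 0 -28 0" --pt "1 0 -28 0" --pt "0 0 -28 0" --pt "0 0 -5 0"

```text
time: 12.05
tool_pos: [0.4742, 0.278, 0.4015]
tool_rot: [-0.01, 0.644, 0.765, 0.012]
contact_force: [1.1, 1.0, -0.7]
gripper_width: 0.263
```

```bash
python3 - <<'E'
from h import *
st();go(-2,60,0)
E
```

```text
t 12.05 [0.4742 0.278  0.4015] F [ 1.1  1.  -0.7] tq [-0.   -0.05 -0.04] w 0.263 zax [-0.     0.031 -1.   ] j [ 0.38 -0.18  1.56  0.03  1.75  0.21]
target [0.579 0.022 0.382] delta [-271.    60.    11.4] turn -0.0
```

Call:
step_arm --pt "-40 9 1 0" --pt "-40 9 1 0" --pt "-40 9 1 0" --pt "-40 9 1 0" --pt "-40 9 1 0" --pt "-35 8 1 0" --pt "-20 5 1 0" --pt "0 0 0 0"

```text
time: 12.85
tool_pos: [0.5768, 0.0291, 0.3816]
tool_rot: [-0.013, 0.643, 0.766, 0.012]
contact_force: [-0.2, 0.5, -0.5]
gripper_width: 0.263
```

```bash
python3 - <<'E'
from h import *
st();go(-2,60,0)
for c in ['scene','side']:
    im,P=cloud(c);save(im,c+'2.png');np.savez(c+'2.npz',im=im,P=P)
p=pose()[0]
for c in ['scene','side']:
    z=np.load(c+'2.npz');P=z['P'];X,Y,Z=P[...,0],P[...,1],P[...,2]
    m=(abs(X-p[0])<.05)&(abs(Y-p[1])<.05)&(Z>.18)&(Z<p[2]-.01)
    for lo in np.arange(.18,.38,.015):
        q=P[m&(Z>lo)&(Z<=lo+.015)]
        if len(q)>3: print(c,round(lo,3),len(q),np.round(q.mean(0),3),np.ptp(q,axis=0).round(3))
a=cv2.imread('pics/scene2.png')[150:350,200:460];b=cv2.imread('pics/side2.png')[110:310,200:460]
cv2.imwrite('pics/v4.png',np.hstack([cv2.resize(a,(400,308)),cv2.resize(b,(400,308))]))
E
```

```text
t 12.85 [0.5768 0.0291 0.3816] F [-0.2  0.5 -0.5] tq [-0.02  0.02  0.05] w 0.263 zax [-0.004  0.034 -0.999] j [-0.09 -0.1   1.52  0.03  1.73 -0.26]
target [0.579 0.022 0.382] delta [-7.9  1.2 -0.7] turn 0.2
scene 0.21 10 [0.583 0.018 0.222] [0.017 0.017 0.01 ]
scene 0.225 59 [0.583 0.019 0.233] [0.03  0.027 0.014]
scene 0.24 64 [0.583 0.017 0.247] [0.028 0.026 0.014]
scene 0.255 66 [0.584 0.019 0.262] [0.029 0.037 0.014]
scene 0.27 82 [0.583 0.019 0.278] [0.034 0.033 0.015]
scene 0.285 93 [0.579 0.023 0.291] [0.03  0.031 0.014]
scene 0.3 21 [0.577 0.025 0.307] [0.01  0.01  0.012]
scene 0.33 283 [0.58  0.022 0.34 ] [0.059 0.06  0.012]
scene 0.345 52 [0.581 0.02  0.353] [0.022 0.032 0.015]
scene 0.36 42 [0.582 0.021 0.366] [0.019 0.016 0.012]
side 0.21 7 [0.564 0.036 0.222] [0.013 0.025 0.009]
side 0.225 48 [0.564 0.037 0.233] [0.023 0.034 0.014]
side 0.24 48 [0.564 0.038 0.247] [0.025 0.033 0.014]
side 0.255 59 [0.565 0.039 0.263] [0.033 0.031 0.014]
side 0.27 64 [0.564 0.037 0.278] [0.035 0.035 0.015]
side 0.285 77 [0.57  0.033 0.29 ] [0.028 0.03  0.013]
side 0.3 13 [0.572 0.032 0.306] [0.008 0.008 0.012]
side 0.33 244 [0.568 0.035 0.34 ] [0.057 0.059 0.012]
side 0.345 42 [0.568 0.035 0.352] [0.021 0.019 0.014]
side 0.36 40 [0.568 0.035 0.366] [0.02  0.021 0.012]
```

View pics/v4.png

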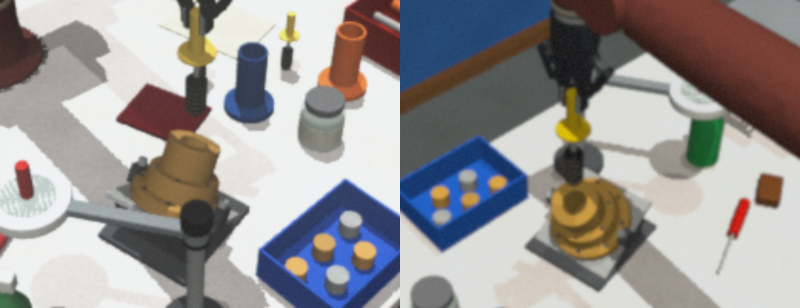

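The brush hangs straight in the grip over the casting, with its tip about 30 mm above the boss. Its axis is about 2 mm off TCP in x, which I'll allow for when lowering.

Call:
step_arm --pt "-8 3 0 0" --pt "-1 0 20 0" --pt "-1 0 20 0" --pt "-1 0 15 0" --pt "0 0 0 0"

```text
time: 13.45
tool_pos: [0.581, 0.0265, 0.3267]
tool_rot: [-0.011, 0.639, 0.769, 0.013]
contact_force: [-0.7, -0.2, -1.2]
gripper_width: 0.264
```

```bash
python3 - <<'E'
from h import *
st();go(-2,-24,0)
E
```

```text
t 13.45 [0.581  0.0265 0.3267] F [-0.7 -0.2 -1.2] tq [-0.04 -0.02  0.03] w 0.264 zax [-0.001  0.035 -0.999] j [-0.1  -0.09  1.6   0.03  1.64 -0.28]
target [0.579 0.022 0.298] delta [-5.5 -2.7 28.5] turn 0.8
```

Call:
step_arm --pt "-5 -1 5 0" --pt "-2 0 10 0" --pt "-1 0 10 0" --pt "0 0 3 0"

```text
time: 13.85
tool_pos: [0.5822, 0.0204, 0.2994]
tool_rot: [-0.011, 0.638, 0.77, 0.015]
contact_force: [-0.5, 0.1, -1.0]
gripper_width: 0.262
```

```bash
python3 - <<'E'
from h import *
st();go(-2,-24,0)
for f,u,z in ((5,-4,-25),(10,-7,-27),(15,-10,-29),(20,-13,-31),(25,-17,-33),(30,-20,-34.6)): go(u,z,f)
E
```

```text
t 13.85 [0.5822 0.0204 0.2994] F [-0.5  0.1 -1. ] tq [ 0.28  0.13 -0.03] w 0.262 zax [ 0.003  0.037 -0.999] j [-0.11 -0.08  1.63  0.04  1.59 -0.3 ]
target [0.579 0.022 0.298] delta [ 1.6 -2.6  1.4] turn 0.9
target [0.577 0.036 0.296] delta [15.8 -2.4  3.7] turn 0.9
target [0.575 0.049 0.292] delta [28.8 -2.2  8.3] turn 0.9
target [0.572 0.061 0.287] delta [41.5 -2.1 14.2] turn 0.9
target [0.57  0.074 0.28 ] delta [53.8 -2.  21.6] turn 0.9
target [0.568 0.085 0.271] delta [64.6 -1.9 30.2] turn 0.9
target [0.567 0.096 0.262] delta [75.7 -1.8 39.8] turn 0.9
```

Call:
step_arm --pt "7 -1 1 0" --pt "7 -1 2 0" --pt "7 0 2 0" --pt "7 0 3 0"

```text
time: 14.25
tool_pos: [0.5762, 0.0461, 0.2955]
tool_rot: [-0.005, 0.639, 0.769, 0.014]
contact_force: [-1.0, -2.5, 1.5]
gripper_width: 0.264
```

```bash
python3 - <<'E'
from h import *
st()
for f,u,z in ((10,-7,-27),(15,-10,-29),(20,-13,-31),(25,-17,-33),(30,-20,-34.6)): go(u,z,f)
E
```

```text
t 14.25 [0.5762 0.0461 0.2955] F [-1.  -2.5  1.5] tq [-0.79  0.17 -0.04] w 0.264 zax [ 0.01   0.029 -1.   ] j [-0.06 -0.1   1.65  0.03  1.58 -0.25]
target [0.575 0.049 0.292] delta [ 2.7 -1.1  3.4] turn 0.8
target [0.572 0.061 0.287] delta [15.4 -1.1  9.3] turn 0.8
target [0.57  0.074 0.28 ] delta [27.8 -1.  16.5] turn 0.8
target [0.568 0.085 0.271] delta [38.6 -1.  25. ] turn 0.8
target [0.567 0.096 0.262] delta [49.9 -1.  34.5] turn 0.8
```

Call:
step_arm --pt "8 0 5 0" --pt "8 0 5 0" --pt "7 0 5 0"

```text
time: 14.55
tool_pos: [0.5719, 0.0711, 0.2818]
tool_rot: [-0.004, 0.639, 0.769, 0.014]
contact_force: [-0.3, -3.3, 1.4]
gripper_width: 0.262
```

```bash
python3 - <<'E'
from h import *
st()
for f,u,z in ((20,-13,-31),(25,-17,-33),(30,-20,-34.6)): go(u,z,f)
im,P=cloud('side');save(im,'side3.png');im2,P2=cloud('scene')
a=im2[170:350,260:440];b=im[130:310,230:410]
save(np.hstack([cv2.resize(a,(400,400)),cv2.resize(b,(400,400))]),'v5.png')
for c,I,Q in (('side',im,P),('scene',im2,P2)):
    hsv=cv2.cvtColor(I,cv2.COLOR_RGB2HSV).astype(int);H,S=hsv[...,0],hsv[...,1]
    m=(H>21)&(H<33)&(S>150)&(Q[...,2]>.2)&(abs(Q[...,0]-.57)<.1)&(abs(Q[...,1]-.05)<.1); q=Q[m]
    # guard: fit plane of densest
    print(c,m.sum(),q.min(0),q.max(0))
E
```

```text
t 14.55 [0.5719 0.0711 0.2818] F [-0.3 -3.3  1.4] tq [-0.81  0.13 -0.08] w 0.262 zax [ 0.012  0.027 -1.   ] j [-0.02 -0.1   1.68  0.03  1.55 -0.2 ]
target [0.57  0.074 0.28 ] delta [ 2.8 -1.1  2.1] turn 0.8
target [0.568 0.085 0.271] delta [13.7 -1.1 10.6] turn 0.8
target [0.567 0.096 0.262] delta [24.9 -1.1 20. ] turn 0.8
side 353 [0.54304349 0.02352689 0.22918628] [0.60208615 0.0833118  0.31896092]
scene 34 [0.5640635  0.02399296 0.24244777] [0.60128043 0.0633035  0.30738817]
```

View pics/v5.png

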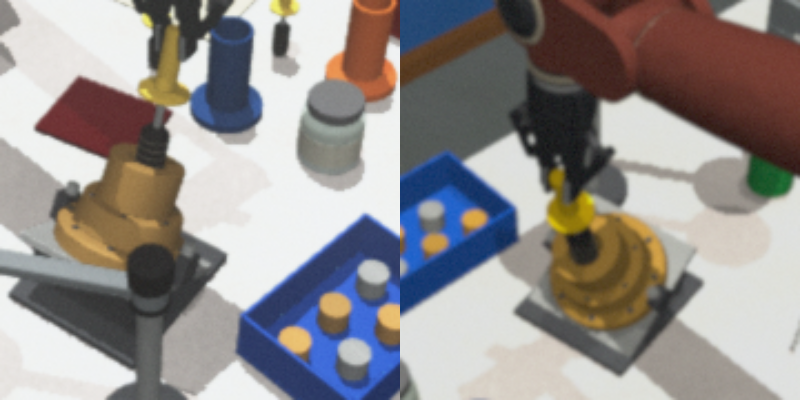

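The bristles are in the bore and the brush is pivoting passively in the grip at only about 3 N, so I'll continue the tilt.

Call:
step_arm --pt "7 -1 5 0" --pt "7 0 6 0" --pt "7 0 6 0" --pt "6 0 5 0"

```text
time: 15.05
tool_pos: [0.566, 0.1001, 0.2578]
tool_rot: [-0.004, 0.639, 0.769, 0.014]
contact_force: [0.3, -2.8, 0.9]
gripper_width: 0.262
```

```bash
python3 - <<'E'
from h import *
st()
for s in (40,60,78): go(-s/2,-s*.866,30)
im,P=cloud('side');save(im,'side4.png')
hsv=cv2.cvtColor(im,cv2.COLOR_RGB2HSV).astype(int);H,S=hsv[...,0],hsv[...,1]
m=(H>21)&(H<33)&(S>150)&(P[...,2]>.19)&(abs(P[...,0]-.57)<.1)&(abs(P[...,1]-.05)<.1); q=P[m]
rng=np.random.default_rng(0);b=(0,)
for _ in range(1000):
    t=q[rng.integers(len(q),size=3)];n=np.cross(t[1]-t[0],t[2]-t[0]);l=np.linalg.norm(n)
    if l<1e-5: continue
    n=n/l*np.sign(n[2]);k=(abs((q-t[0])@n)<.0015).sum()
    if k>b[0] and n[2]>.6:b=(k,n,t[0])
i=q[abs((q-b[2])@b[1])<.002];n=b[1]; print(len(q),b[0],'brush tilt',np.degrees(np.arccos(n[2])),'az',np.degrees(np.arctan2(n[1],n[0])),'guard top ~',i.mean(0))
E
```

```text
t 15.05 [0.566  0.1001 0.2578] F [ 0.3 -2.8  0.9] tq [-0.91 -0.12 -0.01] w 0.262 zax [ 0.012  0.028 -1.   ] j [ 0.03 -0.09  1.71  0.03  1.51 -0.15]
target [0.567 0.096 0.262] delta [-4.1 -0.2 -4.6] turn 0.8
target [0.568 0.086 0.245] delta [-14.5  -0.6  12.4] turn 0.8
target [0.57  0.077 0.229] delta [-23.9  -1.   27.8] turn 0.8
316 94 brush tilt 29.227865526243924 az 97.63958259291897 guard top ~ [0.56190621 0.0700705  0.22270077]
```

Call:
step_arm --pt "-6 0 7 0" --pt "-6 0 8 0" --pt "-6 0 8 0"

```text
time: 15.4
tool_pos: [0.5691, 0.0843, 0.2316]
tool_rot: [-0.006, 0.638, 0.77, 0.015]
contact_force: [-0.3, -1.4, 0.6]
gripper_width: 0.262
```

```bash
python3 - <<'E'
from h import *
st()
for s in (60,78): go(-s/2,-s*.866,30)
E
```

```text
t 15.4 [0.5691 0.0843 0.2316] F [-0.3 -1.4  0.6] tq [-0.31 -0.04 -0.06] w 0.262 zax [ 0.01   0.03  -0.999] j [ 0.   -0.07  1.74  0.03  1.47 -0.19]
target [0.568 0.086 0.245] delta [  2.3  -0.3 -13.3] turn 0.9
target [0.57  0.077 0.229] delta [-7.1 -0.7  2. ] turn 0.9
```

Call:
step_arm --pt "-4 0 3 0" --pt "-3 0 3 0" --pt "0 0 0 0"

```text
time: 15.7
tool_pos: [0.5691, 0.0762, 0.2208]
tool_rot: [-0.009, 0.639, 0.769, 0.014]
contact_force: [-0.1, -1.0, -0.7]
gripper_width: 0.261
```

```bash
cat >> h.py <<'E'
def brush(lo=.17):
    """brush axis and tip, from the guard disc and handle seen by side+scene"""
    q=[]
    p0=pose()[0]
    for c in ('side','scene'):
        im,P=cloud(c);save(im,c+'_l.png');hsv=cv2.cvtColor(im,cv2.COLOR_RGB2HSV).astype(int);H,S=hsv[...,0],hsv[...,1]
        m=(H>21)&(H<33)&(S>150)&(P[...,2]>lo)&(np.linalg.norm(P-p0,axis=-1)<.11); q.append(P[m])
    q=np.vstack(q)
    from scipy.optimize import least_squares
    def sdf(x):  # union of handle cylinder and guard disc, x: guard underside centre, tilt vec
        n=np.array([x[3],x[4],1]);n/=np.linalg.norm(n);d=q-x[:3];h=d@n;r=np.linalg.norm(d-h[:,None]*n,axis=1)
        def cyl(Rr,a,b):
            dr=r-Rr;dh=np.maximum(a-h,h-b);return np.where((dr>0)&(dh>0),np.hypot(dr,dh),np.maximum(dr,dh))
        return np.minimum(cyl(.012,.0,.080),cyl(.03,0,.006))
    best=None
    for a in (0,.3,.6):
        n=np.array([-.17*a,.985*a,1]);n/=np.linalg.norm(n);g=p0+[0,0,.0195]-n*.067
        r=least_squares(sdf,[*g,-.17*a,.985*a],loss='soft_l1',f_scale=.002)
        if best is None or r.cost<best.cost: best=r
    x=best.x;n=np.array([x[3],x[4],1]);n/=np.linalg.norm(n);tip=x[:3]-.12*n
    N=np.array([-.085,.4927,.866]);d=tip-C
    print('brush n',n.round(3),'tilt',np.degrees(np.arccos(n[2])).round(1),'guard',x[:3].round(4),'tip',tip.round(4),'depth',(d@N*1000).round(1),'lat',((d-(d@N)*N)*1000).round(1),'dist bottom',np.linalg.norm(tip-(C-.09*N)).round(4),'rms',np.sqrt(np.mean(best.fun**2)).round(4),len(q))
E
python3 - <<'E'
from h import *
st()
for s in (78,): go(-s/2,-s*.866,30)
brush()
E
```

```text
t 15.7 [0.5691 0.0762 0.2208] F [-0.1 -1.  -0.7] tq [-0.12 -0.05  0.06] w 0.261 zax [ 0.004  0.033 -0.999] j [-0.01 -0.07  1.75  0.03  1.46 -0.2 ]
target [0.57  0.077 0.229] delta [ 1.1  0.9 -8.6] turn 0.8
brush n [-0.125  0.432  0.893] tilt 26.7 guard [0.5737 0.0428 0.1831] tip [ 0.5886 -0.009   0.0759] depth -84.9 lat [ 2.4  9.3 -5.1] dist bottom 0.012 rms 0.0063 418
```

Call:
step_arm --pt "-1.5 0 2 0" --pt "0 0 0 0"

```text
time: 16.0
tool_pos: [0.5698, 0.0754, 0.22]
tool_rot: [-0.009, 0.639, 0.769, 0.015]
contact_force: [-0.4, -0.2, -1.0]
gripper_width: 0.263
```

```bash
python3 - <<'E'
from h import *
st()
for s in (35,30,82): go(-s/2,-s*.866,30)
E
```

```text
t 16.0 [0.5698 0.0754 0.22  ] F [-0.4 -0.2 -1. ] tq [-0.04  0.02  0.05] w 0.263 zax [ 0.006  0.034 -0.999] j [-0.01 -0.07  1.75  0.03  1.45 -0.2 ]
target [0.566 0.098 0.267] delta [ 24.7   1.1 -45.9] turn 0.8
target [0.566 0.101 0.271] delta [ 27.4   1.2 -50.1] turn 0.8
target [0.57  0.075 0.226] delta [-0.1  0.3 -6. ] turn 0.8
```

Call:
step_arm --pt "4 0 -8 0" --pt "6 0 -10 0" --pt "6 0 -10 0" --pt "6 0 -10 0" --pt "6 0 -10 0"

```text
time: 16.5
tool_pos: [0.5637, 0.1039, 0.2731]
tool_rot: [-0.009, 0.638, 0.769, 0.015]
contact_force: [0.4, -0.6, -0.8]
gripper_width: 0.263
```

```bash
python3 - <<'E'
from h import *
st()
for s in (30,82): go(-s/2,-s*.866,30)
brush()
E
```

```text
t 16.5 [0.5637 0.1039 0.2731] F [ 0.4 -0.6 -0.8] tq [0.04 0.03 0.03] w 0.263 zax [ 0.006  0.035 -0.999] j [ 0.04 -0.1   1.69  0.03  1.54 -0.15]
target [0.566 0.101 0.271] delta [-3.4  1.3  2. ] turn 0.8
target [0.57  0.075 0.226] delta [-30.9   0.4  46.1] turn 0.8
brush n [-0.167  0.443  0.881] tilt 28.3 guard [0.5692 0.071  0.2378] tip [0.5892 0.0178 0.1322] depth -23.0 lat [ 8.3  5.6 -2.4] dist bottom 0.0677 rms 0.0082 365
```

Call:
step_arm --pt "-5 0 8 0" --pt "-6 0 10 0" --pt "-6 0 10 0" --pt "-6 0 9 0"

```text
time: 17.0
tool_pos: [0.5695, 0.0815, 0.2341]
tool_rot: [-0.007, 0.638, 0.77, 0.016]
contact_force: [0.1, -0.1, -0.2]
gripper_width: 0.261
```

```bash
python3 - <<'E'
from h import *
st()
for s in (86,): go(-s/2,-s*.866,30)
E
```

```text
t 17.0 [0.5695 0.0815 0.2341] F [ 0.1 -0.1 -0.2] tq [ 0.03  0.09 -0.02] w 0.261 zax [ 0.01   0.035 -0.999] j [-0.   -0.08  1.74  0.03  1.47 -0.19]
target [0.57  0.073 0.222] delta [-8.7 -0.8 11.3] turn 1.0
```

Call:
step_arm --pt "-4 0 6 0" --pt "-3 0 6 0" --pt "-1 0 2 0" --pt "0 0 0 0"

```text
time: 17.4
tool_pos: [0.5711, 0.0746, 0.2199]
tool_rot: [-0.01, 0.639, 0.769, 0.019]
contact_force: [-0.4, 0.0, -0.8]
gripper_width: 0.261
```

```bash
python3 - <<'E'
from h import *
st()
for s in (86,0,-25): go(-s/2,-s*.866,30)
brush()
E
```

```text
t 17.4 [0.5711 0.0746 0.2199] F [-0.4  0.  -0.8] tq [-0.18  0.   -0.07] w 0.261 zax [ 0.008  0.042 -0.999] j [-0.02 -0.06  1.75  0.04  1.45 -0.21]
target [0.57  0.073 0.222] delta [-1.1 -0.9 -2.7] turn 0.8
target [0.563 0.116 0.297] delta [ 44.8   0.9 -75.4] turn 0.8
target [0.561 0.128 0.319] delta [ 58.2   1.4 -96.5] turn 0.8
brush n [-0.119  0.441  0.889] tilt 27.2 guard [0.5755 0.0404 0.1813] tip [ 0.5898 -0.0125  0.0746] depth -87.9 lat [ 3.3  7.3 -3.8] dist bottom 0.0091 rms 0.0074 415
```

Call:
step_arm --pt "5 0 -9 0" --pt "6 0 -10 0" --pt "6 0 -11 0" --pt "7 0 -11 0" --pt "7 0 -12 0" --pt "7 0 -12 0" --pt "7 0 -12 0" --pt "7 0 -12 0"

```text
time: 18.3
tool_pos: [0.5591, 0.1257, 0.3158]
tool_rot: [-0.011, 0.639, 0.769, 0.018]
contact_force: [0.1, -0.0, -1.2]
gripper_width: 0.264
```

Call:
step_arm --pt "7 0 -15 0" --pt "10 0 -18 0" --pt "12 0 -20 0" --pt "12 0 -20 0" --pt "0 0 -20 0" --pt "0 0 -20 0"

```text
time: 18.9
tool_pos: [0.5491, 0.1657, 0.4387]
tool_rot: [-0.012, 0.638, 0.77, 0.018]
contact_force: [0.1, -0.1, -1.4]
gripper_width: 0.264
```

```bash
python3 - <<'E'
from h import *
st()
go(0,0,30)
brush()
a=cv2.imread('pics/scene_l.png')[110:310,240:460];b=cv2.imread('pics/side_l.png')[110:310,180:400]
cv2.imwrite('pics/v6.png',np.hstack([cv2.resize(a,(400,364)),cv2.resize(b,(400,364))]))
E
```

```text
t 18.9 [0.5491 0.1657 0.4387] F [ 0.1 -0.1 -1.4] tq [ 0.04  0.01 -0.02] w 0.264 zax [ 0.004  0.042 -0.999] j [ 0.14 -0.12  1.44  0.04  1.81 -0.03]
target [0.563 0.116 0.297] delta [-57.5   2.8 139.5] turn 0.9
brush n [-0.091  0.446  0.89 ] tilt 27.1 guard [0.5543 0.132  0.3991] tip [0.5653 0.0784 0.2923] depth 147.6 lat [ -1.2 -17.8  10. ] dist bottom 0.2385 rms 0.0066 413
```

View pics/v6.png

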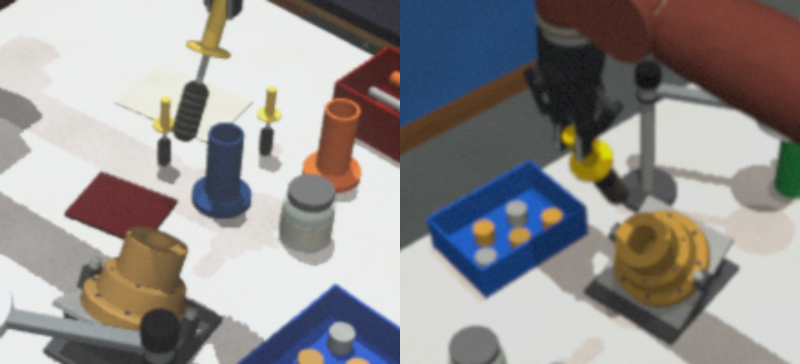

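```bash
cat >> h.py <<'E'
S=np.array([.4749,.278,.140])
def gs(ut,zt,phi):
    f=np.radians(phi); u=ut/1e3+L*np.sin(f); z=zt/1e3+L*np.cos(f)-(L-.1675)
    t=S+u*AZ+np.array([0,0,z]); print(phi,'target',t.round(3),end=' '); return delta(t,[.9854,.17])
E
python3 - <<'E'
from h import *
gs(-8,110,27.5);gs(-8,30,27.5)
E
```

```text
27.5 target [0.462 0.355 0.396] delta [200.7 -52.7  52.8] turn 0.9
27.5 target [0.462 0.355 0.316] delta [197.5 -54.2 132.7] turn 0.9
```

Call:
step_arm --pt "35 -9 3 0" --pt "40 -10 5 0" --pt "40 -10 6 0" --pt "40 -10 6 0" --pt "30 -8 6 0" --pt "15 -5 6 0" --pt "0 0 0 0"

```text
time: 19.7
tool_pos: [0.4585, 0.3598, 0.4099]
tool_rot: [-0.011, 0.64, 0.768, 0.017]
contact_force: [0.1, -0.9, -0.9]
gripper_width: 0.265
```

```bash
python3 - <<'E'
from h import *
st()
gs(-8,30,27.5);brush()
im,P=cloud('wrist');save(im,'w3.png')
E
```

```text
t 19.7 [0.4585 0.3598 0.4099] F [ 0.1 -0.9 -0.9] tq [-0.04 -0.03 -0.02] w 0.265 zax [ 0.004  0.039 -0.999] j [ 0.52 -0.11  1.48  0.03  1.75  0.35]
27.5 target [0.462 0.355 0.316] delta [-8.6  1.1 93.3] turn 0.6
brush n [-0.135  0.436  0.89 ] tilt 27.1 guard [0.4648 0.3258 0.3711] tip [0.481  0.2735 0.2643] depth 226.6 lat [-78.8 138.3 -86.4] dist bottom 0.3647 rms 0.0074 642
```

```bash
python3 - <<'E'
from h import *
p=np.array([.475,.275]);A=[]
for c in ('side','scene'):
    im,P=cloud(c); m=(P[...,2]>.25)&(P[...,2]<.35)&(abs(P[...,0]-.47)<.07)&(abs(P[...,1]-.29)<.07)&(im.max(-1)<90)
    q=P[m]
    for lo in np.arange(.25,.35,.02):
        k=q[(q[:,2]>lo)&(q[:,2]<=lo+.02)]
        if len(k)>5: print(c,round(lo,2),len(k),np.median(k,0).round(3),k.min(0).round(3),k.max(0).round(3))
    A.append(q)
q=np.vstack(A)
from scipy.optimize import least_squares
f=lambda x:(lambda d,n:np.linalg.norm(d-(d@n)[:,None]*n,axis=1)-.0165)(q-np.array([x[0],x[1],.30]),np.array([x[2],x[3],1])/np.linalg.norm([x[2],x[3],1]))
r=least_squares(f,[.47,.29,-.1,.5],loss='soft_l1',f_scale=.002);x=r.x
print(x.round(4),'tilt',np.degrees(np.arctan(np.hypot(x[2],x[3]))),'az',np.degrees(np.arctan2(x[3],x[2])),'axis at z=.264',(x[:2]-.036*x[2:]).round(4),np.sqrt(np.mean(r.fun**2)),len(q))
E
```

```text
side 0.27 26 [0.46  0.282 0.285] [0.457 0.271 0.275] [0.465 0.296 0.29 ]
side 0.29 59 [0.458 0.286 0.299] [0.455 0.268 0.29 ] [0.466 0.307 0.31 ]
side 0.31 85 [0.457 0.299 0.322] [0.452 0.279 0.31 ] [0.467 0.315 0.33 ]
side 0.33 44 [0.461 0.296 0.334] [0.453 0.287 0.33 ] [0.47  0.311 0.339]
scene 0.27 61 [0.485 0.265 0.283] [0.468 0.255 0.27 ] [0.495 0.286 0.29 ]
scene 0.29 95 [0.483 0.272 0.301] [0.465 0.258 0.29 ] [0.494 0.296 0.31 ]
scene 0.31 94 [0.481 0.283 0.321] [0.465 0.268 0.31 ] [0.49  0.306 0.33 ]
scene 0.33 52 [0.476 0.29  0.335] [0.463 0.278 0.33 ] [0.489 0.303 0.341]
[ 0.4727  0.2862 -0.0441  0.5631] tilt 29.45859827730507 az 94.47522273230767 axis at z=.264 [0.4743 0.2659] 0.002808928710919574 516
```

Call:
step_arm --pt "0 1 20 0" --pt "-1 1 25 0" --pt "-1 1 25 0" --pt "-1 0 20 0" --pt "-1 0 15 0" --pt "0 0 0 0"

```text
time: 20.55
tool_pos: [0.4709, 0.3536, 0.3084]
tool_rot: [-0.008, 0.646, 0.763, 0.022]
contact_force: [-0.4, 0.1, -1.2]
gripper_width: 0.26
```

```bash
python3 - <<'E'
from h import *
st();delta([.461,.3625,.296])
im,P=cloud('side');im2,_=cloud('scene')
save(np.hstack([cv2.resize(im2[110:230,310:430],(400,400)),cv2.resize(im[240:360,190:310],(400,400))]),'v7.png')
E
```

```text
t 20.55 [0.4709 0.3536 0.3084] F [-0.4  0.1 -1.2] tq [-0.02  0.02 -0.  ] w 0.26 zax [ 0.017  0.044 -0.999] j [ 0.5  -0.09  1.63  0.03  1.57  0.34]
delta [ 9.9 -8.5 12.6] turn 0
```

View pics/v7.png

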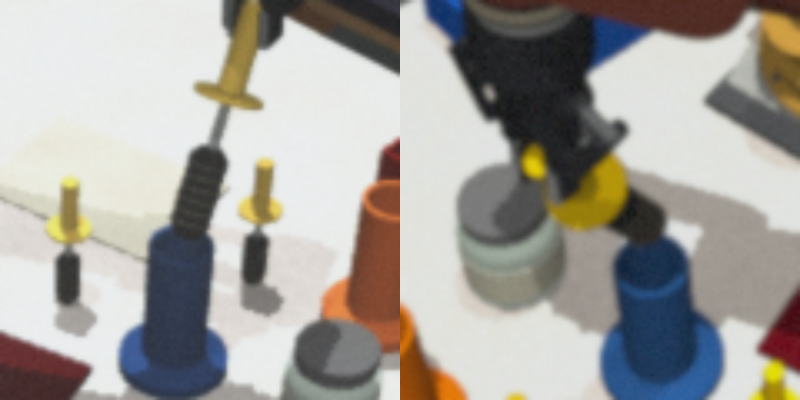

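The tilted brush tip is just above the blue rim but has drifted about 10 mm in x. I'll correct that before lowering.

Call:
step_arm --pt "6 -5 0 0" --pt "5 -4 0 0" --pt "0 0 0 0"

```text
time: 20.95
tool_pos: [0.4615, 0.3651, 0.3163]
tool_rot: [-0.006, 0.645, 0.763, 0.027]
contact_force: [0.5, 0.3, -1.6]
gripper_width: 0.261
```

```bash
python3 - <<'E'
from h import *
st();delta([.461,.3625,.296])
E
```

```text
t 20.95 [0.4615 0.3651 0.3163] F [ 0.5  0.3 -1.6] tq [-0.03 -0.   -0.01] w 0.261 zax [ 0.026  0.05  -0.998] j [ 0.53 -0.1   1.63  0.03  1.57  0.36]
delta [-3.4 -1.6 20.1] turn 0
```

Call:
step_arm --pt "-2 -1 9 0" --pt "-2 -1 9 0" --pt "-1 -1 6 0" --pt "0 0 0 0"

```text
time: 21.35
tool_pos: [0.4596, 0.3612, 0.291]
tool_rot: [-0.006, 0.645, 0.764, 0.028]
contact_force: [0.4, -0.0, -1.6]
gripper_width: 0.264
```

```bash
python3 - <<'E'
from h import *
st();delta([.461,.3625,.296]);delta([.461,.3625,.266])
E
```

```text
t 21.35 [0.4596 0.3612 0.291 ] F [ 0.4 -0.  -1.6] tq [ 0.08  0.08 -0.04] w 0.264 zax [ 0.028  0.05  -0.998] j [ 0.52 -0.11  1.67  0.03  1.53  0.36]
delta [ 1.3  1.8 -4.9] turn 0
delta [-0.1  0.7 25.1] turn 0
```

Call:
step_arm --pt "-0.5 0 8 0" --pt "-0.5 0 8 0" --pt "-0.5 0 6 0" --pt "0 0 0 0"

```text
time: 21.75
tool_pos: [0.4604, 0.3602, 0.2659]
tool_rot: [-0.006, 0.645, 0.764, 0.027]
contact_force: [-0.6, -0.5, -1.6]
gripper_width: 0.262
```

```bash
python3 - <<'E'
from h import *
st();delta([.461,.3625,.266])
for f,u,z in ((28,-8,-22),(21,-8,-27),(14,-7,-32),(7,-5,-38),(0,-2,-45)): gs(u,z,f)
E
```

```text
t 21.75 [0.4604 0.3602 0.2659] F [-0.6 -0.5 -1.6] tq [-0.08  0.07  0.02] w 0.262 zax [ 0.026  0.049 -0.998] j [ 0.52 -0.1   1.7   0.03  1.49  0.35]
delta [2.2 1.  0. ] turn 0
28 target [0.461 0.357 0.264] delta [-3.8  0.2  2.1] turn -0.1
21 target [0.465 0.336 0.268] delta [-24.3   0.5  -3.3] turn -0.1
14 target [0.468 0.316 0.27 ] delta [-45.    0.6  -6. ] turn -0.1
7 target [0.472 0.296 0.268] delta [-65.5   0.6  -5.1] turn -0.1
0 target [0.475 0.276 0.263] delta [-85.5   0.5  -0.4] turn -0.1
```

Call:
step_arm --pt "-8 0 -1 0" --pt "-8 0 -1 0" --pt "-8 0 -1 0" --pt "-8 0 -1 0"

```text
time: 22.15
tool_pos: [0.4649, 0.3296, 0.2704]
tool_rot: [-0.009, 0.644, 0.764, 0.03]
contact_force: [-1.5, 1.5, -0.0]
gripper_width: 0.263
```

```bash
python3 - <<'E'
from h import *
st()
for f,u,z in ((14,-7,-32),(7,-5,-38),(0,-2,-45)): gs(u,z,f)
E
```

```text
t 22.15 [0.4649 0.3296 0.2704] F [-1.5  1.5 -0. ] tq [ 0.61  0.46 -0.08] w 0.263 zax [ 0.025  0.057 -0.998] j [ 0.47 -0.13  1.73  0.04  1.5   0.29]
14 target [0.468 0.316 0.27 ] delta [-14.3   1.1  -0.2] turn -0.0
7 target [0.472 0.296 0.268] delta [-34.8   1.    0.5] turn -0.0
0 target [0.475 0.276 0.263] delta [-54.9   0.9   5.1] turn -0.0
```

Call:
step_arm --pt "-9 0 0 0" --pt "-9 0 0 0" --pt "-9 0 0 0" --pt "-9 0 1 0" --pt "-9 0 2 0" --pt "-9 0 2 0"

```text
time: 22.75
tool_pos: [0.475, 0.2717, 0.2636]
tool_rot: [-0.009, 0.645, 0.764, 0.031]
contact_force: [-0.9, 1.9, 1.7]
gripper_width: 0.264
```

```bash
python3 - <<'E'
from h import *
st()
gs(-2,-45,0);gs(0,-120,0);brush(.16)
E
```

```text
t 22.75 [0.475  0.2717 0.2636] F [-0.9  1.9  1.7] tq [0.68 0.37 0.01] w 0.264 zax [ 0.026  0.059 -0.998] j [ 0.36 -0.19  1.79  0.05  1.5   0.19]
0 target [0.475 0.276 0.263] delta [4.1 0.9 1.3] turn -0.0
0 target [0.475 0.278 0.188] delta [ 2.1 -1.8 76.3] turn -0.0
brush n [-0.024 -0.017  1.   ] tilt 1.7 guard [0.4751 0.2711 0.2168] tip [0.4779 0.2732 0.0969] depth 81.7 lat [ -94.1  209.4 -128.4] dist bottom 0.3141 rms 0.0051 466
```

Call:
step_arm --pt "3 0 8 0" --pt "-1 -1 15 0" --pt "-1 -1 15 0" --pt "-1 -1 15 0" --pt "0 0 0 0"

```text
time: 23.35
tool_pos: [0.4732, 0.2719, 0.2026]
tool_rot: [-0.007, 0.645, 0.764, 0.027]
contact_force: [-0.8, 0.2, -1.8]
gripper_width: 0.262
```

```bash
python3 - <<'E'
from h import *
st();gs(0,-117,0)
E
```

```text
t 23.35 [0.4732 0.2719 0.2026] F [-0.8  0.2 -1.8] tq [ 0.11  0.07 -0.03] w 0.262 zax [ 0.025  0.051 -0.998] j [ 0.36 -0.15  1.86  0.04  1.39  0.19]
0 target [0.475 0.278 0.19 ] delta [ 5.2  2.3 12.4] turn -0.1
```

Call:
step_arm --pt "3 1 5 0" --pt "3 1 5 0" --pt "0 0 3 0" --pt "0 0 0 0"

```text
time: 23.75
tool_pos: [0.4748, 0.2791, 0.1883]
tool_rot: [-0.006, 0.645, 0.764, 0.027]
contact_force: [0.7, 0.1, -0.5]
gripper_width: 0.265
```

```bash
python3 - <<'E'
from h import *
st();gs(0,-119,0)
E
```

```text
t 23.75 [0.4748 0.2791 0.1883] F [ 0.7  0.1 -0.5] tq [-0.03 -0.01  0.05] w 0.265 zax [ 0.025  0.049 -0.998] j [ 0.38 -0.13  1.86  0.04  1.37  0.2 ]
0 target [0.475 0.278 0.189] delta [-1.1 -0.1 -0.3] turn -0.1
```

Call:
step_arm --pt "0 0 0 0" --pt "0 0 0 0" --pt "0 0 0 0" --pt "0 0 0 0" --pt "0 0 0 0" --pt "0 0 0 0" --claw 65

```text
time: 24.35
tool_pos: [0.4768, 0.2797, 0.1919]
tool_rot: [-0.005, 0.645, 0.764, 0.03]
contact_force: [0.2, -0.1, 0.3]
gripper_width: 0.648
```

Call:
step_arm --pt "0 0 -15 0" --pt "0 0 -25 0" --pt "0 0 -30 0" --pt "0 0 -40 0" --pt "0 0 -40 0"

```text
time: 24.85
tool_pos: [0.469, 0.2705, 0.3421]
tool_rot: [-0.008, 0.645, 0.764, 0.024]
contact_force: [0.6, 0.0, -0.0]
gripper_width: 0.647
```

```bash
python3 - <<'E'
from h import *
st()
Q=[];al=[]
for c in ('side','scene'):
    im,P=cloud(c);save(im,c+'_e.png');hsv=cv2.cvtColor(im,cv2.COLOR_RGB2HSV).astype(int);H,S_,V=hsv[...,0],hsv[...,1],hsv[...,2];X,Y,Z=P[...,0],P[...,1],P[...,2]
    y=(H>20)&(H<35)&(S_>110)&(abs(X-.475)<.06)&(abs(Y-.278)<.06)&(Z>.13)&(Z<.25); Q.append(P[y])
    m=((H<8)|(H>170))&(S_>120)&(Z>.262)&(Z<.33)&(X>.5)&(X<.65)&(Y>-.4)&(Y<-.2); al.append(P[m])
q=np.vstack(Q);t=q[q[:,2]>.165];g=q[(q[:,2]<.158)&(q[:,2]>.138)]
print('handle lo',circ(t[t[:,2]<.19][:,:2]),'hi',circ(t[t[:,2]>.195][:,:2]),'ztop',q[:,2].max(),'guard',circ(cv2.convexHull((g[:,:2]*1e3).astype(np.float32))[:,0].astype(float)),np.median(g[:,2]))
c,_=circ(np.vstack(al)[:,:2]);v=c-[.7635,-.157];print('lamp',np.degrees(np.arctan2(v[1],v[0]))%360)
for c in ('scene','side'):
    b0=np.load(c+'0.npz')
    for l in ('jar','spray','block','driver'):
        r=boxes_of(c,l)[:1]; print(c,l,[(np.round(b['box']),round(b['p'],2)) for b in r])
a=cv2.imread('pics/scene_e.png')[130:410,120:460];b=cv2.imread('pics/side_e.png')[130:410,130:470]
cv2.imwrite('pics/v8.png',np.hstack([cv2.resize(a,(400,330)),cv2.resize(b,(400,330))]))
E
```

```text
t 24.85 [0.469  0.2705 0.3421] F [ 0.6  0.  -0. ] tq [-0.04  0.03 -0.03] w 0.647 zax [ 0.018  0.046 -0.999] j [ 0.37 -0.22  1.68  0.04  1.64  0.2 ]
handle lo (array([0.47444357, 0.27777844]), np.float64(0.011512355747577006)) hi (array([0.47417452, 0.27813804]), np.float64(0.010268087104456213)) ztop 0.22489936591608728 guard (array([474.41569858, 277.3368262 ]), np.float64(30.559939451309738)) 0.14605805041894504
lamp 212.6684780255003
scene jar [(array([394., 204.,  30.,  47.]), 0.81)]
scene spray [(array([176., 320.,  51.,  70.]), 0.56)]
scene block [(array([149., 318.,  27.,  30.]), 0.76)]
scene driver [(array([184., 300.,  20.,  22.]), 0.61)]
side jar [(array([208., 289.,  34.,  43.]), 0.58)]
side spray [(array([254., 297.,  21.,  32.]), 0.69)]
side block [(array([346., 149.,  72.,  32.]), 0.64)]
side driver [(array([410., 245.,  17.,  42.]), 0.61)]
```

View pics/v8.png

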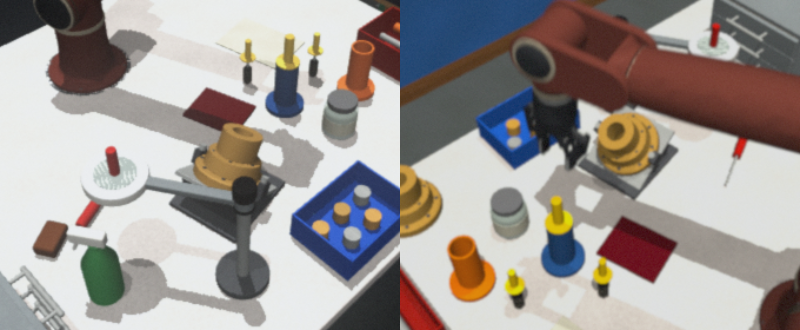

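The brush hangs upright in the stand with its guard on the rim. The lamp is still parked, the bystanders haven't moved, and the gripper is clear, so I'll hand in.

Call:
step_arm --pt "0 0 -10 0" --pt "0 0 0 0" --pt "0 0 0 0"

```text
time: 25.65
tool_pos: [0.4683, 0.27, 0.3472]
tool_rot: [-0.009, 0.645, 0.764, 0.021]
contact_force: [0.8, 0.2, -0.3]
gripper_width: 0.654
```

```bash
python3 -c "
from h import *
st();print(job_done())"
```

```text
t 25.65 [0.4683 0.27   0.3472] F [ 0.8  0.2 -0.3] tq [-0.08 -0.01  0.07] w 0.654 zax [ 0.013  0.044 -0.999] j [ 0.37 -0.21  1.67  0.04  1.65  0.2 ]
the job is handed in; nothing more can be done
None
```

The whole task was carried out and handed in at 25.65 s of the 67 s allowed; no verdict is reported.

- **Lamp:** I caged the red grip loosely and swung it about 1.23 rad until it met its stop, with a brief contact force of about 38 N. At the end the grip was still at the same bearing (212.7°, against 212.8° just after parking).
- **Scrubbing:** The tool could not be tilted, so I held the brush near the top of its handle and let it pivot to about 27–30° against the bore wall. The wrist force stayed around 3 N while it pivoted and during the strokes.
    - **Strokes down:** both stopped an estimated 9–12 mm from the bottom.
    - **Between and after:** the tip came up to about 23–28 mm below the mouth between strokes, then fully out.
- **Stand:** I straightened the brush in the tube and released it. The last check put the guard within about 1 mm of the rim's centre and its top at 146 mm, which is seated. The handle stood upright, and the gripper was clear.
- **Bystanders:** In the last picture all four stand where they began. The detector boxes matched for the jar, and for the spray bottle and the block in the scene view.

**Checks that disagreed:**
- The camera fit of the tilted brush was coarse (5–8 mm residual), so I relied on the arm's own position there. The two agreed on depth to within about 5 mm.
- The last side-camera boxes for the spray bottle and the block were misdetections. The screwdriver's scene box was smaller because the lamp now partly hides it.

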